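Uncap the storage jar and index it under the filling chute

ROBOT

A 6-joint arm with a two-finger parallel gripper is mounted at the origin on the work surface. World frame = base frame: x ahead of the robot, y to its left, z up, the work surface at z = 0. Lengths are in m, angles in rad, forces in N, time in s.
With the tool pointing down it reaches from about 0.375 to 0.75 m from the base axis. Payload 9 kg.
Tool frame: the origin (TCP) lies midway between the tips of the shut fingers; the grasp point (between the pads) lies 19 mm behind it; z points along the fingers, y is the line along which they close (so a half turn about z gives the same grasp; the last joint's range is limited). The gripper opens to 85 mm and grips with 20 to 120 N. Pads are 22 mm wide; open, the fingers measure 114 mm over their backs; the gripper's body (76 mm by 85 mm) begins 54 mm behind the grasp point. The pads swing forward as they close: fully open they stand 13 mm farther back than shut.
Start: joints at [1.009, 0.104, 0.097, 1.564, 0, 1.353], TCP at [0.202, 0.565, 0.231] pointing down, gripper open.
Joint ranges: [-2.99, 2.99], [-0.84, 1.86], [-1.1, 1.16], [-1.84, 2.11], [-1.51, 1.56], [-3.14, 3.14]. Speed limits (rad/s): [2.22, 2.22, 2.57, 3.14, 3.14, 3.14].

INTERFACE

Orientations are given as a unit quaternion [x, y, z, w].
In Python, from rig import monitor, imaging, robot, look_for gives the robot as it stands.
- The arm moves only by the tool drive_tool, never from a script. Its argument "rows" is a list of rows, each a list of 3 entries, a list of its own where there are three numbers: the shift along the world's x, y, z normalised to -1 to 1, where 1 is 0.8 m, then the turn about the world's z normalised to -1 to 1, where 1 is 0.5 rad, then the opening, from -1 (shut) to 1 (fully open). A call has 1 to 5 rows; each row is the pose to reach, as a shift and turn from the pose commanded when the call began; what a row does not reach only later rows make up. A row lasts 1/8 s, in which the tool goes at most 62.5 mm and 10.7 degrees, less where a joint would pass 70% of its speed; a pose out of reach is approached as far as the arm can. A call with a number of a shift or a turn outside -1 to 1 is refused whole. A call with a gripper value outside its range is refused whole. The fingers move at their own pace and stop on an object; "force" is the grip in N (left out, the last holds). Time passes only in rows, so rows that repeat a pose let the fingers close. It gives the time, the measured TCP pose, the force, the opening and the grip force at its end, in the units of the state.
- monitor.get_obs(): the state, without advancing time (a new reading comes with each control period).
- imaging.get_image(name): name is "scene" or "side" or "wrist"; returns a dict with "img" (480x640x3 uint8, red, green, blue), "mtx" (3x3 intrinsics, pixels), "D" ([k1, k2, p1, p2, k3] as OpenCV has them; the pictures are not rectified), "rvec" (rotation vector, rad) and "tvec" (3), from world to camera coordinates, as OpenCV has them. Camera axes: x right, y down, z forward; pixel columns grow to the right and rows downward; lengths in m; the calibration is good to about 2 mm. A picture is of the moment at which its call begins. There is no depth.
- robot.hand_in(): hands the job in; it is judged then, once.
Trained networks look in a picture, given as the dict that the camera call returned (one of the last four; its "shot" number tells which), for a name from the list of things; names that differ only in an ending like _2 or _b are one class to them, and where a whole thing is asked for, a point or a joint stands for the part that bears it (a point fixed in the world has none). Each returns a list of dicts, best first, with "confidence" (0 to 1); they miss things now and then, are a little off and sometimes report something else, mostly with a low value. They report only what shows in the picture. A call takes as long as a camera call. They do not tell look-alikes from the thing itself.
- look_for(picture, target): "xyz" ([x, y, z] in m, in the coordinates of the camera as it stood for that picture, good to about 4 mm: the middle of the surface that is visible of it).
The state is a dict: "t": time; "joints": joint angles; "qd": joint speeds; "joint_efforts": joint torques, N m; "tcp_pos": TCP position; "eef_rot": TCP orientation; "ft_force": force on the tool from outside, world axes, zero at the start; "torque": the same for the moment, N m; "opening": finger opening in m; "grip_force": force on a finger pad.
Only numpy, scipy, OpenCV 4.12 (cv2) and the standard library are available. Lean on these libraries where they do the work, as an engineer would, in place of code of your own. Each camera call takes 0.05 s, during which the arm holds its last target. There are 200 camera calls.

TASK

Take the loose cap off the leaning storage jar by its bar handle and lower it, without dropping it, into the shallow steel tray so that it lies flat with the handle up. Then push the carrier with the open jar along its rail until it clicks into the next notch, so that the jar stands under the filling spout; do not run past that notch, and leave the other goods on the bench where they are.

Things in the scene. Friction and masses are not known exactly. Their poses are not given: they have to be found in the camera images.
- rail: Aluminium slide rail fixed to the bench, 560 mm long (along its y, from -290 to +270 mm), 120 mm wide, with two round guide bars, their tops 29 mm above the bench. Origin on the bench on its centre line; x points away from the robot, +y is the way to push.
- spout (a point): Centre of the lower end of the filling spout, 48 mm diameter, 216 mm above the bench, at the station's x -45, y 0; axes as the rail's.
- station: Station clamped to the rail at a place that varies: origin on the bench on the rail's centre line at the next notch, axes as the rail's. The carrier is in the notch (0.5 mm play) when mouth has y = 0 here. Ridges 9 mm before and behind take about 12 N to climb; a second notch at y +75 mm is not for use. White hopper on a post at x +90 (110 x 120 mm, z 310 to 421), 42 mm pipe to the spout.
- carrier (a joint): Position in m of the plywood carrier along the rail, 0 at the start, growing to the rail's +y, end of travel 0.29; sliding takes 2 N. Plate 130 x 190 mm, top 44 mm above the bench; it firmly holds the jar: 90 mm diameter, 130 mm long, leaning 0.61 rad (35 deg) from vertical to the rail's -x, neck 79 mm diameter. At 0 the jar's axis is at the rail's y -120 mm.
- tab (a point): Middle of the top edge of the carrier's push tab: an upright plywood plate at its rear (-y) end, 80 mm wide along the rail's x, 12 mm thick along y, from z 43 to 108 mm above the bench. Axes as the rail's. It is 112 mm behind the jar's axis, with 52 mm free between it and the cradle; moves with the carrier. Push its rear (-y) face, or pinch it.
- mouth (a point): Centre of the jar's mouth (rim of the neck), about 183 mm above the bench, 45 mm nearer -x than the carrier's middle; moves with the carrier. Site axes as the rail's.
- cap: Loose grey cap, 94 mm diameter, 120 g; its 22 mm skirt slips over the neck by 16 mm with 2.5 mm play all round. Origin at the centre of the skirt's lower rim, z out of its top (along the jar's axis while on the jar, so leaning 35 deg), y along its bar handle. The bar is 70 mm long (y), 18 mm wide (x) and stands from z 22 to 56 mm.
- cap_bar (a point): Grasp point in the cap's bar handle, 44 mm above the cap's origin along its z, 12 mm below the bar's top; axes as the cap's.
- tray: Shallow square steel tray for the cap, fixed to the bench, 140 x 140 mm outside, walls 4 mm thick and 26 mm high, inner floor about 5 mm above the bench. Origin under its centre, z up. It stands left or right of the middle, nearer the robot than the rail.
- carton: Bystander: flat cardboard carton, 100 x 140 x 45 mm high, origin at the centre of its underside; on the side where the tray is not.
- tin: Bystander: low round food tin, 86 mm diameter, 45 mm high, origin at the centre of its underside.
- sauce: Bystander: upright sauce bottle, 60 mm diameter, 170 mm high, origin at the centre of its underside.
There are look-alikes about, which are no part of the job. Leave any purple or red look-alike of the cap alone.

How it is judged:
On the way, in this order (a step that is already met when the one before it is completed fails the run):
1. the cap is lowered into the tray while still held by the fingers (horizontal distance between cap and tray below 0.05 m and z of cap in the frame of tray below 0.03 m and contact force between the fingers and cap above 0.5 N), for 0.04 s.
2. the cap lies flat in the tray, handle up, let go (z of cap in the frame of tray between 0 and 0.009 m and horizontal distance between cap and tray below 0.04 m and angle between cap's own z axis and vertical below 0.08 rad and contact force between the fingers and cap below 0.1 N and linear speed of cap below 0.02 m/s), for 0.2 s.
3. the carrier has come into the next notch, under the spout (y of mouth in the frame of station between -0.004 and 0.004 m and velocity of joint carrier below 0.02 m/s), for 0.2 s.
At the end, for the whole second after the job is handed in: The cap lies flat in the tray, handle up (within 0.08 rad of level, its rim on the tray's floor within about 4 mm, its centre within 40 mm of the tray's), at rest; the carrier rests in the notch under the spout (mouth within 4 mm of the station's y = 0) (z of cap in the frame of tray between 0 and 0.009 m and horizontal distance between cap and tray below 0.04 m and angle between cap's own z axis and vertical below 0.08 rad and y of mouth in the frame of station between -0.004 and 0.004 m and linear speed of cap below 0.02 m/s and velocity of joint carrier between -0.01 and 0.01 m/s); the robot touches nothing.
It fails at once if the carrier is run more than 20 mm past the next notch (y of mouth in the frame of station above 0.02 m).
It fails at once if the carton is moved more than 30 mm or tipped over (distance of carton from where it was at the start of the episode above 0.03 m or angle between carton's own z axis and vertical above 0.4 rad).
It fails at once if the tin is moved more than 30 mm or tipped over (distance of tin from where it was at the start of the episode above 0.03 m or angle between tin's own z axis and vertical above 0.4 rad).
It fails at once if the sauce is moved more than 30 mm or tipped over (distance of sauce from where it was at the start of the episode above 0.03 m or angle between sauce's own z axis and vertical above 0.4 rad).
It also fails if it takes over 69 s, if anything falls off the work surface, if the arm or the gripper's body presses on something with over 40 N, if the wrist force passes 120 N, or if a joint passes its speed limit or range.

## Working session

There is one attempt and no reset: what is moved stays moved. The work goes in short steps, Python scripts to look and compute and a tool call to move; the robot and the scene stay as the last step left them, time stands still between calls to the robot, and variables do not carry over. Pictures are saved under pics/ and viewed, at most 14 in all, crops included, and the job is handed in when it is done.

Besides the shell and the picture viewer there is one more tool, called after "Emit:" as name(argument=value, ...) on one line, values as JSON. drive_tool: Moves the arm, as the interface text tells. Scaled input: -1 to 1 covers 0.8 m each way for a shift and 0.5 rad each way for a turn. Its arguments: {"type":"object","properties":{"rows":{"type":"array"},"force":{"type":"number"}},"required":["rows"]}

```bash
mkdir -p pics; cat > h.py <<'E'
import numpy as np, cv2
from rig import monitor, imaging, robot, look_for
def w2c(p): 
    R=cv2.Rodrigues(np.array(p["rvec"],float))[0]; return R,np.array(p["tvec"],float).ravel()
def toworld(p,x):
    R,t=w2c(p); return R.T@(np.array(x)-t)
def pix(p,X):
    return cv2.projectPoints(np.array(X,float).reshape(-1,1,3),np.array(p["rvec"],float),np.array(p["tvec"],float),np.array(p["mtx"],float),np.array(p["D"],float))[0].reshape(-1,2)
def ray(p,uv):
    R,t=w2c(p); n=cv2.undistortPoints(np.array(uv,float).reshape(-1,1,2),np.array(p["mtx"],float),np.array(p["D"],float)).reshape(2)
    return -R.T@t, R.T@np.array([n[0],n[1],1])
def onz(p,uv,z):
    o,d=ray(p,uv); return o+d*(z-o[2])/d[2]
def tri(obs):
    A=0;b=0
    for p,uv in obs:
        o,d=ray(p,uv); d=d/np.linalg.norm(d); M=np.eye(3)-np.outer(d,d); A=A+M; b=b+M@o
    return np.linalg.solve(A,b)
def save(p,n): cv2.imwrite("pics/"+n,cv2.cvtColor(p["img"],cv2.COLOR_RGB2BGR))
E
cat > a.py <<'E'
from h import *
import pickle
P={}
for n in ["scene","side","wrist"]:
    p=imaging.get_image(n);P[n]=p;save(p,n+"0.png")
    for t in ["cap","cap_bar","tray","carrier","tab","mouth","rail","station","carton","tin","sauce"]:
        for r in look_for(p,t)[:3]:
            X=toworld(p,r["xyz"]);print(n,t,round(r["confidence"],2),X.round(3),pix(p,X)[0].round())
pickle.dump(P,open("P0.pkl","wb"))
print(monitor.get_obs())
E
python3 a.py
```

```text
scene cap 0.94 [ 0.442 -0.083  0.023] [280. 242.]
scene cap 0.75 [ 0.552 -0.173  0.196] [253. 256.]
scene cap 0.61 [ 0.771 -0.188  0.022] [282. 362.]
scene cap_bar 0.81 [ 0.554 -0.171  0.204] [254. 255.]
scene cap_bar 0.76 [ 0.441 -0.085  0.026] [280. 241.]
scene cap_bar 0.74 [ 0.776 -0.19   0.02 ] [282. 364.]
scene tray 0.68 [ 0.376 -0.247  0.001] [220. 244.]
scene tray 0.46 [0.707 0.003 0.422] [346. 242.]
scene carrier 0.96 [ 0.627 -0.198  0.091] [258. 303.]
scene carrier 0.48 [ 0.38  -0.244  0.004] [221. 244.]
scene tab 0.82 [ 0.62  -0.199  0.092] [257. 301.]
scene tab 0.63 [0.706 0.004 0.423] [346. 241.]
scene mouth 0.91 [ 0.622 -0.197  0.089] [258. 301.]
scene rail 0.77 [ 0.62  -0.139  0.024] [281. 303.]
scene rail 0.61 [ 0.624 -0.203  0.091] [256. 302.]
scene rail 0.53 [0.377 0.206 0.045] [367. 189.]
scene station 0.91 [0.707 0.005 0.425] [347. 241.]
scene carton 0.65 [ 0.621 -0.201  0.088] [256. 302.]
scene carton 0.56 [0.376 0.204 0.045] [366. 189.]
scene tin 0.78 [ 0.509 -0.415  0.044] [169. 297.]
scene tin 0.49 [ 0.622 -0.195  0.093] [258. 301.]
scene sauce 0.64 [0.496 0.43
[... 872 characters left out ...]
't': 1.8, 'joints': array([1.00927235e+00, 1.04117355e-01, 9.72972189e-02, 1.56391713e+00,
       2.53169758e-05, 1.35309539e+00]), 'qd': array([-7.35286677e-04, -5.24395711e-04, -6.30428699e-05, -4.99295728e-05,
        1.31129963e-03, -1.98742306e-04]), 'joint_efforts': array([-5.93588375e-04, -5.56752241e+01,  5.03763807e+01,  6.89544577e-04,
       -2.82639521e-04, -5.06456701e-06]), 'tcp_pos': array([0.2022498 , 0.56490901, 0.23131899]), 'eef_rot': array([ 1.71066006e-01,  9.85259570e-01,  3.21253017e-05, -4.93306534e-07]), 'ft_force': array([0.0822693 , 0.17469569, 0.13877791]), 'torque': array([ 0.03348763, -0.01186718, -0.01324308]), 'grip_force': 0.0, 'opening': 0.08531419754728434}
```

View pics/scene0.png

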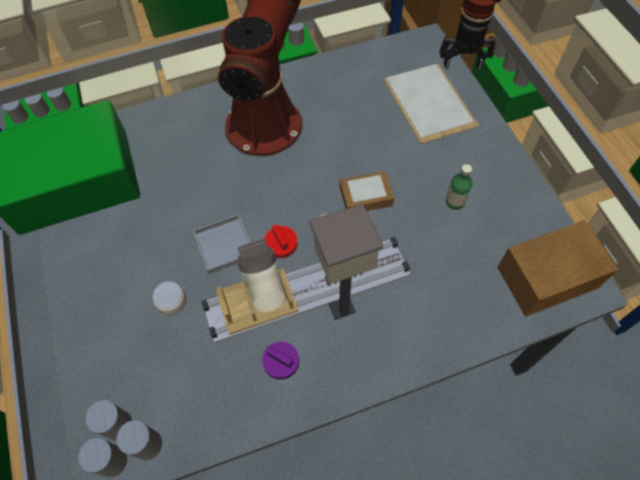

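View pics/side0.png

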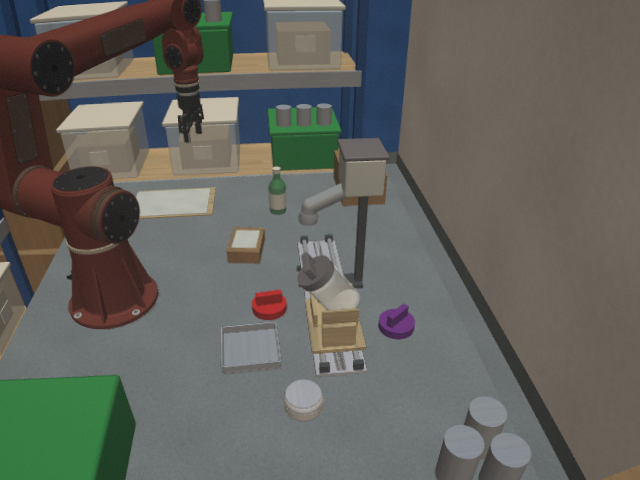

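The scene view shows the robot base at (262,130). Candidates for the cap are the grey one on the leaning jar (255,250), the red look-alike (281,241) and the purple one (281,361). I choose the grey one on the jar. The tray is at (223,243), the tin at (168,297), the sauce at (459,188), the carton at (367,190) and the spout hopper at (347,240). The side view agrees, with the grey cap at (316,272) and the spout end at (309,215).

```bash
python3 - <<'E'
import cv2
a=cv2.imread("pics/scene0.png")[200:345,190:420]; cv2.imwrite("pics/sc.png",cv2.resize(a,(782,493),interpolation=cv2.INTER_CUBIC))
a=cv2.imread("pics/side0.png")[190:380,210:410]; cv2.imwrite("pics/si.png",cv2.resize(a,(630,598),interpolation=cv2.INTER_CUBIC))
E
```

```text
(no output)
```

View pics/sc.png

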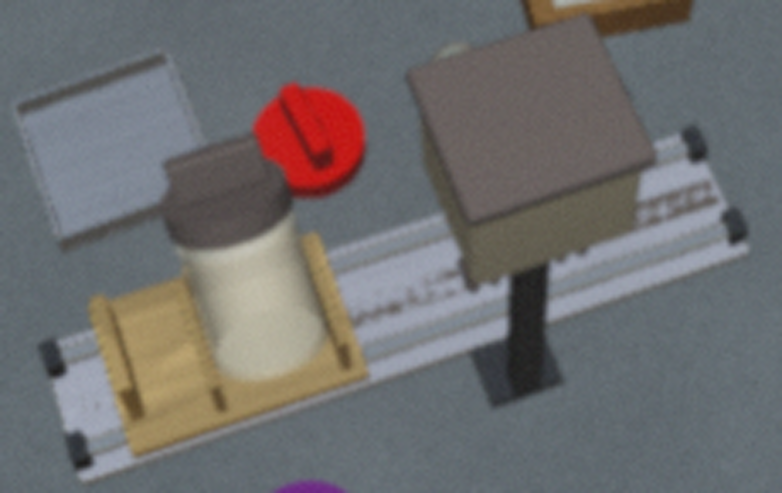

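View pics/si.png

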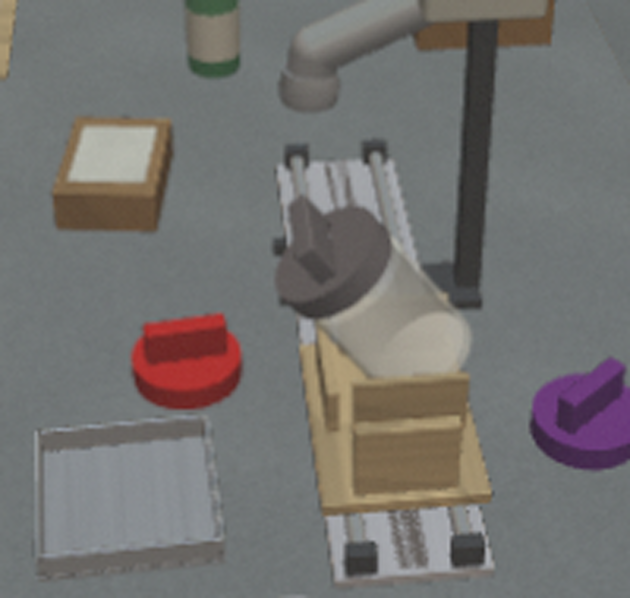

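The crops confirm the choice: the grey cap sits on the jar, its bar along the rail, while the red and purple caps lie on the bench. Now I fit the rail pose.

```bash
cat > fit.py <<'E'
from h import *
import pickle
from scipy.optimize import least_squares
P=pickle.load(open("P0.pkl","rb"))
S=lambda x,y:(190+x/3.4,200+y/3.4)
D=lambda x,y:(210+x/3.15,190+y/3.15)
zr=.006
obs=[("scene",(.06,-.29,zr),S(80,476)),("scene",(.06,.27,zr),S(748,250)),
("side",(-.06,.27,zr),D(278,168)),("side",(.06,.27,zr),D(390,162)),("side",(-.06,-.29,zr),D(335,580)),("side",(.06,-.29,zr),D(493,570)),
("side",(-.04,-.238,.108),D(352,426)),("side",(.04,-.238,.108),D(462,420)),
("scene",(-.04,-.238,.108),S(92,300)),("scene",(.04,-.238,.108),S(130,412)),
("scene",(.065,-.215-.0,.044),S(135,452))]
def R(a): c,s=np.cos(a),np.sin(a); return np.array([[c,-s,0],[s,c,0],[0,0,1]])
def W(q,X): return R(q[2])@np.array(X)+[q[0],q[1],0]
f=lambda q:np.concatenate([pix(P[n],W(q,X))[0]-uv for n,X,uv in obs])
r=least_squares(f,[.62,-.06,0],loss="soft_l1")
q=r.x;print(q, f(q).reshape(-1,2).round(1).tolist())
print("bar",W(q,[-.061,-.12,.206]),"tab",W(q,[0,-.232,.108]))
# spout end: tri from side, and rough scene
print("spout side z.216", onz(P["side"],D(312,97),.216), (R(-q[2])@(onz(P["side"],D(312,97),.216)-[q[0],q[1],0])))
# hopper top corners in scene z=.421
hs=[onz(P["scene"],S(*u),.421) for u in [(410,75),(588,18),(653,157),(472,220)]]
for h in hs+[np.mean(hs,0)]: print(R(-q[2])@(h-[q[0],q[1],0]))
# tray corners top z .026
ts=[onz(P["scene"],S(*u),.026) for u in [(15,107),(165,52),(62,247)]]
print("tray sc",ts,(ts[1]+ts[2])/2)
ts=[onz(P["side"],D(*u),.026) for u in [(35,432),(208,417),(224,545),(38,563)]]
print("tray si",ts,np.mean(ts,0))
E
python3 fit.py
```

```text
[ 5.95559078e-01 -4.55863788e-02  3.27429443e-04] [[1.2, 1.9], [0.8, 0.1], [-0.6, -0.5], [0.7, -0.6], [-0.1, 0.9], [0.4, -0.2], [0.9, 1.9], [0.3, 1.2], [-0.4, -1.4], [-3.2, -6.6], [10.8, -3.7]]
bar [ 0.53459837 -0.16560635  0.206     ] tab [ 0.59563504 -0.27758637  0.108     ]
spout side z.216 [0.5527968 0.0105611 0.216    ] [-0.04274389  0.05616147  0.216     ]
[ 0.04278365 -0.0024898   0.421     ]
[0.04309269 0.1122783  0.421     ]
[0.14519075 0.11151193 0.421     ]
[ 0.14629297 -0.00157666  0.421     ]
[0.09434002 0.05493094 0.421     ]
tray sc [array([ 0.32497447, -0.304192  ,  0.026     ]), array([ 0.31782441, -0.17045135,  0.026     ]), array([ 0.46568093, -0.29941214,  0.026     ])] [ 0.39175267 -0.23493174  0.026     ]
tray si [array([ 0.310818  , -0.17144098,  0.026     ]), array([ 0.45028606, -0.16710519,  0.026     ]), array([ 0.45604869, -0.30817607,  0.026     ]), array([ 0.31906971, -0.31301586,  0.026     ])] [ 0.38405562 -0.23993452  0.026     ]
```

Emit:
drive_tool(rows=[[[0.2, -0.28, 0.2], 0.688, 1], [[0.2, -0.28, 0.2], 0.688, 1], [[0.2, -0.28, 0.2], 0.688, 1], [[0.2, -0.28, 0.2], 0.688, 1], [[0.25, -0.36, 0.2], 0.688, 1]])

```text
t: 2.42
tcp_pos: [0.3621, 0.3377, 0.3742]
eef_rot: [-0.0, 1.0, 0.001, 0.001]
ft_force: [1.1, 0.8, 0.2]
opening: 0.0854
grip_force: 0.0
```

Emit:
drive_tool(rows=[[[0.072, -0.622, 0.032], 0, 1], [[0.072, -0.622, 0.032], 0, 1], [[0.072, -0.622, 0.032], 0, 1], [[0.072, -0.622, 0.032], 0, 1], [[0.072, -0.622, 0.032], 0, 1]])

```text
t: 3.05
tcp_pos: [0.3969, 0.0269, 0.3886]
eef_rot: [-0.0, 1.0, -0.0, 0.001]
ft_force: [2.2, 0.7, -0.6]
opening: 0.0855
grip_force: 0.0
```

Emit:
drive_tool(rows=[[[0.026, -0.24, 0.012], 0, 1], [[0.026, -0.24, 0.012], 0, 1], [[0.026, -0.24, 0.012], 0, 1], [[0.026, -0.24, 0.012], 0, 1]])

```text
t: 3.55
tcp_pos: [0.4176, -0.1667, 0.3969]
eef_rot: [0.002, 1.0, 0.0, -0.001]
ft_force: [-1.0, -0.1, -0.4]
opening: 0.0855
grip_force: 0.0
```

```bash
python3 - <<'E'
from h import *
import pickle
p=imaging.get_image("wrist");save(p,"w1.png");pickle.dump(p,open("w1.pkl","wb"))
R,t=w2c(p);print("cam",-R.T@t,R.T@[0,0,1],monitor.get_obs()["tcp_pos"])
for n in ["cap","cap_bar","tray"]:
    for r in look_for(p,n)[:3]:
        X=toworld(p,r["xyz"]);print(n,round(r["confidence"],2),X.round(3),pix(p,X)[0].round())
print(pix(p,[[.535,-.166,.216],[.554,-.171,.216]]))
E
```

```text
cam [ 0.34115549 -0.1660153   0.53991648] [ 3.01394213e-01 -3.59483744e-04 -9.53499554e-01] [ 0.41766145 -0.16539684  0.39725245]
cap 0.93 [ 0.437 -0.092  0.023] [370. 200.]
cap 0.79 [ 0.538 -0.168  0.194] [319. 316.]
cap 0.67 [ 0.755 -0.186  0.021] [310. 374.]
cap_bar 0.98 [ 0.756 -0.188  0.021] [310. 375.]
cap_bar 0.87 [ 0.436 -0.087  0.021] [372. 199.]
cap_bar 0.63 [ 0.538 -0.167  0.199] [320. 318.]
tray 0.84 [ 0.382 -0.235  0.005] [275. 162.]
[[321.31026331 323.34904185]
 [316.7742111  338.80568222]]
```

View pics/w1.png

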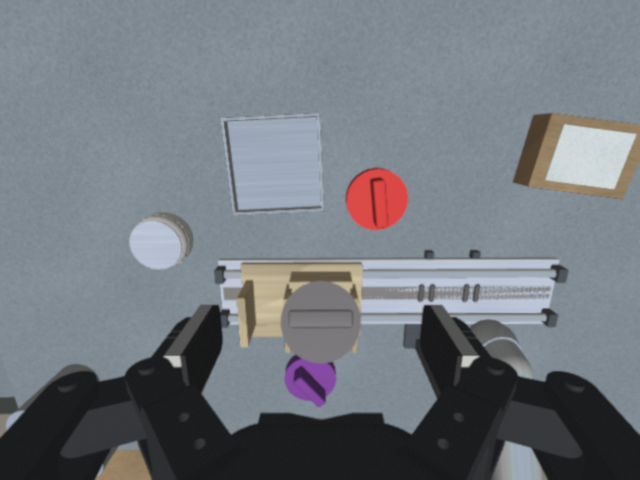

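```bash
python3 - <<'E'
from h import *
import pickle
p=pickle.load(open("w1.pkl","rb"));P=pickle.load(open("P0.pkl","rb"))
S=lambda x,y:(190+x/3.4,200+y/3.4)
D=lambda x,y:(210+x/3.15,190+y/3.15)
for uv in [(288,310.5),(353,310),(352,326.5),(288,327)]: print("bar",onz(p,uv,.216).round(4))
print("bar c",onz(p,(320.3,318.3),.216))
# triangulate +y / -y upper ends of bar top
print("tri -y end", tri([(p,(288,318.5)),(P["scene"],S(166,160))]), "+y", tri([(p,(353,318.5)),(P["scene"],S(253,138)),(P["side"],D(303,200))]))
for uv in [(421,292),(432.5,292),(466,293),(477.5,293)]: print("ridge",onz(p,uv,.012).round(4))
for uv in [(219,260),(557,258),(559,258)]: print("rail -x edge",onz(p,uv,.006).round(4))
for uv in [(222,118),(319,114),(323,209),(235,213)]: print("tray",onz(p,uv,.026).round(4))
print("tray floor",np.mean([onz(p,uv,.026) for uv in [(222,118),(319,114),(323,209),(235,213)]],0))
print("tab",[onz(p,uv,.108).round(4) for uv in [(240,282),(238,347),(252,282),(252,347)]])
E
```

```text
bar [ 0.5194 -0.2012  0.216 ]
bar [ 0.5192 -0.1324  0.216 ]
bar [ 0.539 -0.133  0.216]
bar [ 0.5393 -0.2018  0.216 ]
bar c [ 0.52890291 -0.16705607  0.216     ]
tri -y end [ 0.52757681 -0.20046989  0.21851026] +y [ 0.53087262 -0.13437474  0.21324784]
ridge [0.5975 0.0029 0.012 ]
ridge [0.5976 0.0223 0.012 ]
ridge [0.5996 0.0789 0.012 ]
ridge [0.5996 0.0982 0.012 ]
rail -x edge [ 0.5406 -0.3354  0.006 ]
rail -x edge [0.5392 0.2226 0.006 ]
rail -x edge [0.5392 0.2258 0.006 ]
tray [ 0.3201 -0.3046  0.026 ]
tray [ 0.3151 -0.1681  0.026 ]
tray [ 0.4508 -0.1627  0.026 ]
tray [ 0.4566 -0.2975  0.026 ]
tray floor [ 0.38563264 -0.23321891  0.026     ]
tab [array([ 0.5348, -0.2773,  0.108 ]), array([ 0.638 , -0.2878,  0.108 ]), array([ 0.5349, -0.2609,  0.108 ]), array([ 0.6382, -0.2674,  0.108 ])]
```

The wrist view shows the grey cap at (320,320), its bar from 288 to 353 along the image x. The tray is at (273,163), and the notch ridges are at (421/432,292) and (466/477,293). I put the bar's grasp point at (0.536,-0.167,0.206), the tray at (0.386,-0.234) and the notch at y≈0.0126. I'll grip the bar by its ends.

Emit:
drive_tool(rows=[[[0.144, -0.002, -0.17], 0, 1], [[0.144, -0.002, -0.17], 0, 1], [[0.144, -0.002, -0.17], 0, 1], [[0.144, -0.002, -0.17], 0, 1], [[0.144, -0.002, -0.17], 0, 1]])

```text
t: 4.38
tcp_pos: [0.533, -0.1636, 0.2631]
eef_rot: [-0.001, 1.0, -0.0, 0.0]
ft_force: [0.0, 0.2, 0.7]
opening: 0.0856
grip_force: 0.0
```

```bash
python3 - <<'E'
from h import *
p=imaging.get_image("wrist");save(p,"w2.png");print(monitor.get_obs()["tcp_pos"])
import pickle;pickle.dump(p,open("w2.pkl","wb"))
print(pix(p,[[.529,-.167,.216],[.529,-.132,.216],[.529,-.202,.216]]))
E
```

```text
[ 0.53309042 -0.16412407  0.26385047]
[[314.29630065 261.67051557]
 [373.32949531 261.8408424 ]
 [255.22709994 261.52088877]]
```

View pics/w2.png

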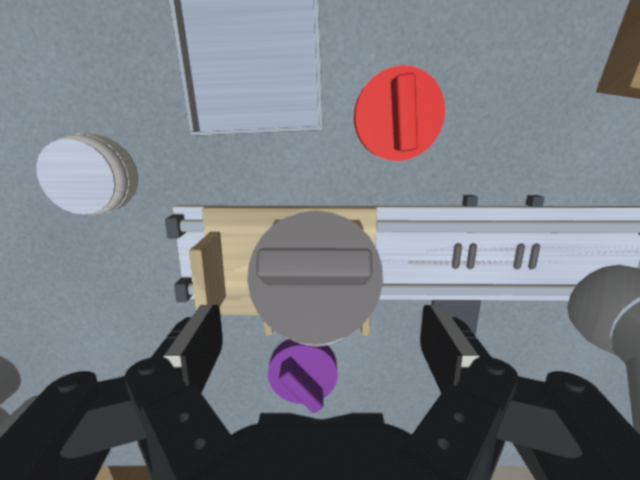

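Bar spans (258–371, 248–277), as predicted. Descend.

Emit:
drive_tool(rows=[[[0, -0.003, -0.05], 0, 1], [[0, -0.003, -0.08], 0, 1], [[0, -0.003, -0.1], 0, 1], [[0, -0.003, -0.1], 0, 1]], force=30)

```text
t: 4.92
tcp_pos: [0.5327, -0.1671, 0.1822]
eef_rot: [-0.0, 1.0, 0.0, 0.0]
ft_force: [-0.1, -0.2, -0.6]
opening: 0.085
grip_force: 0.0
```

Emit:
drive_tool(rows=[[[0, 0, 0], 0, 0.2], [[0, 0, 0], 0, 0.2], [[0, 0, 0], 0, 0.2], [[0, 0, 0], 0, 0.2]], force=30)

```text
t: 5.42
tcp_pos: [0.5336, -0.1676, 0.1838]
eef_rot: [-0.0, 1.0, -0.001, 0.001]
ft_force: [-2.7, 0.1, 7.2]
opening: 0.0694
grip_force: 35.1
```

Emit:
drive_tool(rows=[[[-0.007, 0, 0.01], 0, 0.2], [[-0.014, 0, 0.02], 0, 0.2], [[-0.0215, 0, 0.0307], 0, 0.2], [[-0.032, 0, 0.046], 0, 0.2], [[-0.043, 0, 0.0615], 0, 0.2]], force=40)

```text
t: 6.05
tcp_pos: [0.4979, -0.1671, 0.2319]
eef_rot: [-0.0, 1.0, 0.0, -0.0]
ft_force: [1.0, -0.3, -0.8]
opening: 0.069
grip_force: 46.7
```

```bash
python3 - <<'E'
from h import *
p=imaging.get_image("wrist");save(p,"w3.png")
p=imaging.get_image("side");save(p,"s3.png")
o=monitor.get_obs();print(o["tcp_pos"],o["ft_force"],o["opening"],o["grip_force"])
a=cv2.imread("pics/w3.png");b=cv2.imread("pics/s3.png")[180:340,240:440]
cv2.imwrite("pics/m3.png",np.hstack([cv2.resize(a[100:480,160:480],(337,400)),cv2.resize(b,(460,400))[:, :460]]))
E
```

```text
[ 0.49845784 -0.16757561  0.23311469] [ 0.1366472  -0.27305899 -0.5841788 ] 0.06932716960107818 46.693920493125916
```

View pics/m3.png

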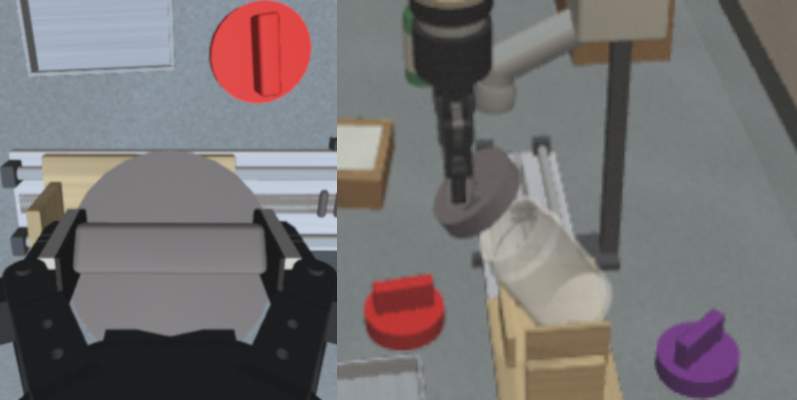

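The picture shows the cap held at both bar ends, clear of the jar and still tilted about 35–40°. Over to the tray next, where I can roll it level about its low rim.

Emit:
drive_tool(rows=[[[-0.05, -0.02, 0.0], 0, 0.2], [[-0.1, -0.045, 0], 0, 0.2], [[-0.15, -0.07, -0.02], 0, 0.2], [[-0.176, -0.083, -0.04], 0, 0.2], [[-0.176, -0.083, -0.04], 0, 0.2]])

```text
t: 6.78
tcp_pos: [0.3566, -0.2338, 0.1979]
eef_rot: [0.001, 1.0, 0.001, -0.0]
ft_force: [0.0, -0.5, -1.4]
opening: 0.0692
grip_force: 46.6
```

```bash
python3 - <<'E'
from h import *
p=imaging.get_image("side");save(p,"s4.png")
o=monitor.get_obs();print(o["tcp_pos"],o["ft_force"],o["opening"],o["grip_force"])
b=cv2.imread("pics/s4.png")[200:400,160:360]
cv2.imwrite("pics/s4c.png",cv2.resize(b,(600,600),interpolation=cv2.INTER_CUBIC))
E
```

```text
[ 0.35748575 -0.2336533   0.19877797] [-0.35033443 -1.13441535 -1.72337141] 0.0689361622360461 46.60520911216736
```

View pics/s4c.png

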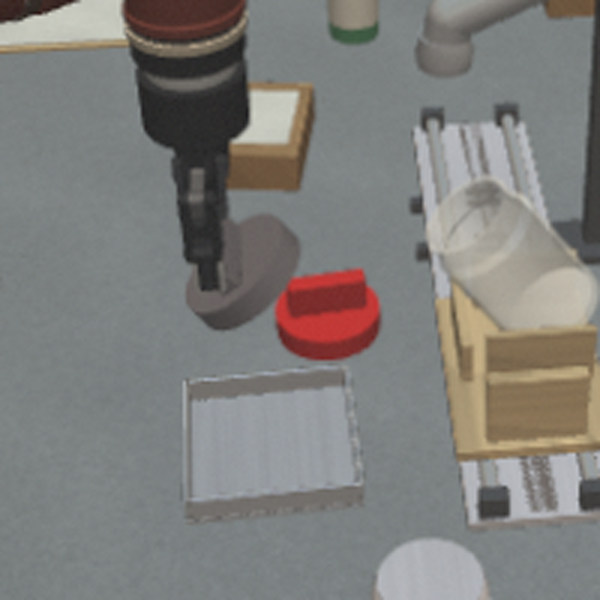

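The cap is held above the tray at about (240,275) in the crop, tilted 35° with the robot-side rim low. Lower it.

Emit:
drive_tool(rows=[[[0, 0, -0.06], 0, 0.2], [[0, 0, -0.11], 0, 0.2], [[0, 0, -0.15], 0, 0.2], [[0, 0, -0.175], 0, 0.2], [[0, 0, -0.185], 0, 0.2]])

```text
t: 7.45
tcp_pos: [0.3582, -0.2328, 0.0504]
eef_rot: [-0.001, 1.0, 0.001, -0.0]
ft_force: [-0.1, -0.1, -1.3]
opening: 0.0696
grip_force: 46.7
```

Emit:
drive_tool(rows=[[[0, 0, -0.003], 0, 0.2], [[0, 0, -0.006], 0, 0.2], [[0, 0, -0.009], 0, 0.2]], force=25)

```text
t: 7.82
tcp_pos: [0.359, -0.2342, 0.0459]
eef_rot: [-0.0, 1.0, -0.001, 0.001]
ft_force: [-1.2, 7.5, 25.0]
opening: 0.0691
grip_force: 49.9
```

Emit:
drive_tool(rows=[[[0.007, 0, -0.001], 0, 0.2], [[0.014, 0, -0.004], 0, 0.2], [[0.014, 0, -0.004], 0, 0.2]])

```text
t: 8.2
tcp_pos: [0.37, -0.2343, 0.0426]
eef_rot: [-0.0, 1.0, -0.001, 0.001]
ft_force: [-1.2, 2.9, 10.8]
opening: 0.069
grip_force: 49.8
```

Emit:
drive_tool(rows=[[[0.007, 0, -0.003], 0, 0.2], [[0.014, 0, -0.006], 0, 0.2], [[0.02, 0, -0.01], 0, 0.2], [[0.025, 0, -0.014], 0, 0.2], [[0.025, 0, -0.014], 0, 0.2]])

```text
t: 8.82
tcp_pos: [0.39, -0.2342, 0.0311]
eef_rot: [-0.0, 1.0, -0.001, 0.001]
ft_force: [-0.6, 1.6, 7.4]
opening: 0.0693
grip_force: 51.8
```

```bash
python3 - <<'E'
from h import *
p=imaging.get_image("side");save(p,"s5.png")
o=monitor.get_obs();print(o["tcp_pos"],o["ft_force"],o["opening"],o["grip_force"])
b=cv2.imread("pics/s5.png")[230:380,190:340]
cv2.imwrite("pics/s5c.png",cv2.resize(b,(600,600),interpolation=cv2.INTER_CUBIC))
E
```

```text
[ 0.38998022 -0.23427876  0.03110576] [0.60797283 2.43677401 7.85927106] 0.06933235841712145 51.79021954536438
```

View pics/s5c.png

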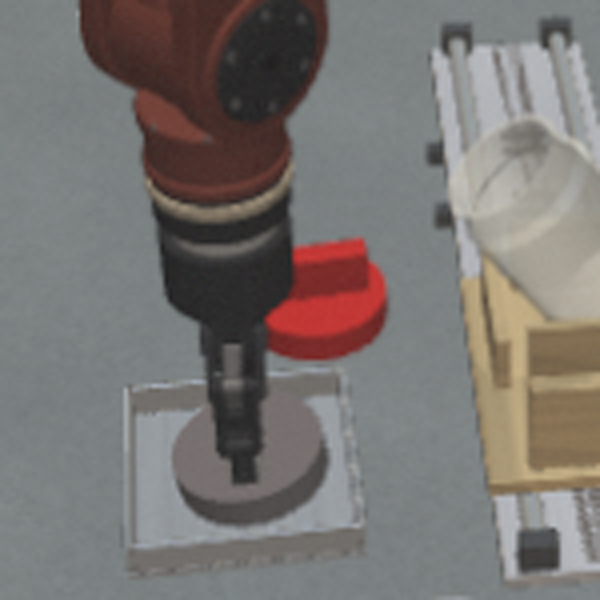

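The cap is now nearly level in the tray at (250,450), still held. Press the last few mm, then release.

Emit:
drive_tool(rows=[[[0.002, 0, -0.003], 0, 0.2], [[0.004, 0, -0.006], 0, 0.2], [[0.004, 0, -0.006], 0, 0.2]])

```text
t: 9.25
tcp_pos: [0.3942, -0.2344, 0.0271]
eef_rot: [-0.0, 1.0, -0.001, 0.002]
ft_force: [4.0, 4.9, 12.0]
opening: 0.0692
grip_force: 53.4
```

Emit:
drive_tool(rows=[[[0, 0, 0], 0, 1], [[0, 0, 0], 0, 1], [[0, 0, 0], 0, 1], [[0, 0, 0], 0, 1]])

```text
t: 9.75
tcp_pos: [0.3921, -0.2335, 0.0245]
eef_rot: [-0.0, 1.0, 0.0, -0.0]
ft_force: [1.1, 0.4, 0.8]
opening: 0.0853
grip_force: 0.0
```

Emit:
drive_tool(rows=[[[0, 0, 0.02], 0, 1], [[0, 0, 0.06], 0, 1], [[0, 0, 0.12], 0, 1], [[0, 0, 0.19], 0, 1], [[0, 0, 0.26], 0, 1]])

```text
t: 10.38
tcp_pos: [0.392, -0.2334, 0.2356]
eef_rot: [-0.0, 1.0, -0.0, 0.0]
ft_force: [0.0, -0.6, -0.1]
opening: 0.0853
grip_force: 0.0
```

```bash
python3 - <<'E'
from h import *
p=imaging.get_image("wrist");save(p,"w6.png")
q=imaging.get_image("side");save(q,"s6.png")
o=monitor.get_obs();print(o["t"],o["tcp_pos"],o["ft_force"],o["opening"])
for P in (p,q):
    for r in look_for(P,"cap")[:3]:
        X=toworld(P,r["xyz"]);print(round(r["confidence"],2),X.round(3),pix(P,X)[0].round())
a=cv2.imread("pics/w6.png");b=cv2.imread("pics/s6.png")[300:380,215:315]
cv2.imwrite("pics/m6.png",np.hstack([cv2.resize(a,(480,360)),cv2.resize(b,(320,256),interpolation=cv2.INTER_CUBIC)[[i for i in range(256)]+[255]*104]]))
E
```

```text
10.475 [ 0.39385113 -0.23528912  0.24022023] [ 0.19059139 -0.26910883  0.06065915] 0.08563362214832684
0.71 [ 0.387 -0.234  0.025] [320. 205.]
0.59 [ 0.434 -0.092  0.022] [449. 246.]
0.78 [ 0.758 -0.203  0.021] [397. 325.]
0.72 [ 0.436 -0.091  0.021] [270. 305.]
0.61 [ 0.395 -0.248  0.026] [255. 346.]
```

View pics/m6.png

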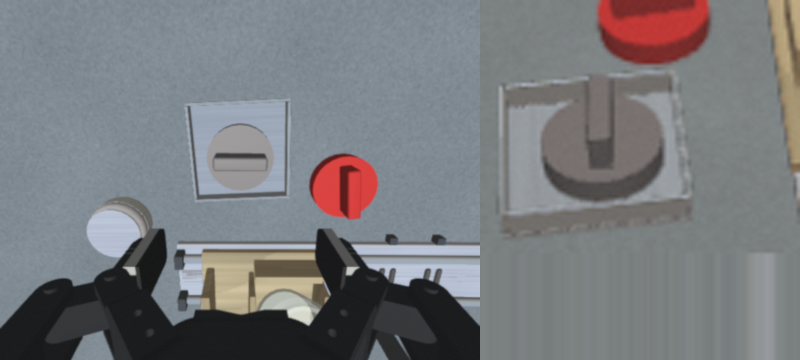

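The cap lies flat in the tray with its handle up. Now I'll pinch the tab.

Emit:
drive_tool(rows=[[[0.03, -0.056, 0], 0, 0.1], [[0.1, -0.056, 0], 0, 0.1], [[0.17, -0.056, 0], 0, 0.1], [[0.228, -0.056, -0.02], 0, 0.1], [[0.228, -0.056, -0.02], 0, 0.1]])

```text
t: 11.2
tcp_pos: [0.5752, -0.2768, 0.2115]
eef_rot: [-0.001, 1.0, 0.002, -0.003]
ft_force: [-0.7, 1.3, -0.5]
opening: 0.0469
grip_force: 0.0
```

```bash
python3 - <<'E'
from h import *
import pickle
p=imaging.get_image("wrist");save(p,"w7.png");pickle.dump(p,open("w7.pkl","wb"))
o=monitor.get_obs();print(o["t"],o["tcp_pos"],o["eef_rot"],o["opening"])
print(pix(p,[[.556,-.279,.108],[.636,-.279,.108],[.575,-.279,.108]]))
E
```

```text
11.25 [ 0.57428357 -0.27723871  0.21354075] [-7.83031023e-04  9.99996072e-01  1.63508688e-03 -2.13766515e-03] 0.047099827529061014
[[316.51256728 215.79088689]
 [316.59054729 312.77791617]
 [316.53354265 240.43126701]]
```

View pics/w7.png

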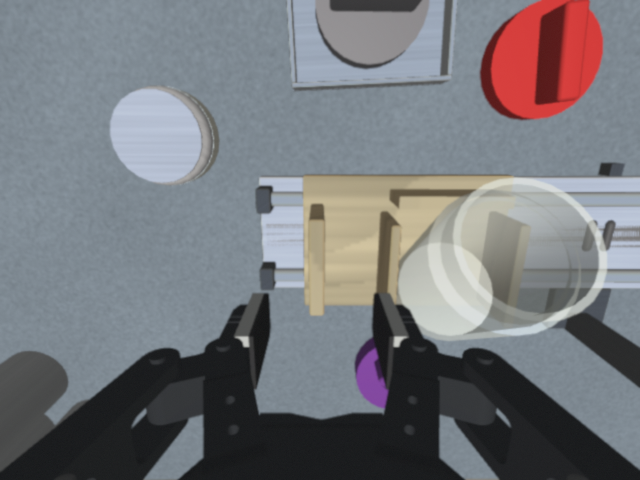

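Tab is at (316,265), exactly as predicted, so tab y = -0.279. Descend and pinch.

Emit:
drive_tool(rows=[[[0, -0.002, -0.06], 0, 0.1], [[0, -0.002, -0.12], 0, 0.1], [[0, -0.002, -0.16], 0, 0.1], [[0, -0.002, -0.174], 0, 0.1], [[0, -0.002, -0.174], 0, 0.1]])

```text
t: 11.88
tcp_pos: [0.5741, -0.2801, 0.0782]
eef_rot: [0.0, 1.0, -0.0, 0.0]
ft_force: [-0.1, -0.5, 0.1]
opening: 0.0468
grip_force: 0.0
```

Emit:
drive_tool(rows=[[[0, 0, 0], 0, -1], [[0, 0, 0], 0, -1], [[0, 0, 0], 0, -1], [[0, 0, 0], 0, -1], [[0, 0, 0], 0, -1]], force=50)

```text
t: 12.5
tcp_pos: [0.5754, -0.2799, 0.0794]
eef_rot: [-0.0, 1.0, -0.0, 0.001]
ft_force: [-1.4, 4.3, 6.6]
opening: 0.0115
grip_force: 50.2
```

Emit:
drive_tool(rows=[[[0, 0.04, 0], 0, -1], [[0, 0.08, 0], 0, -1], [[0, 0.12, 0], 0, -1], [[0, 0.16, 0], 0, -1], [[0, 0.19, 0], 0, -1]])

```text
t: 13.12
tcp_pos: [0.5755, -0.1289, 0.0794]
eef_rot: [0.0, 1.0, -0.002, 0.001]
ft_force: [-0.6, -8.2, 2.4]
opening: 0.0113
grip_force: 52.4
```

Emit:
drive_tool(rows=[[[0, 0.006, 0], 0, -1], [[0, 0.006, 0], 0, -1]])

```text
t: 13.38
tcp_pos: [0.5755, -0.1227, 0.0793]
eef_rot: [-0.001, 1.0, 0.0, 0.001]
ft_force: [-2.1, 4.8, 7.4]
opening: 0.0111
grip_force: 53.4
```

Emit:
drive_tool(rows=[[[0, 0.01, 0], 0, -1], [[0, 0.013, 0], 0, -1], [[0, 0.013, 0], 0, -1]])

```text
t: 13.75
tcp_pos: [0.5756, -0.1173, 0.0794]
eef_rot: [0.001, 1.0, -0.004, 0.001]
ft_force: [-3.0, -19.9, 2.6]
opening: 0.0109
grip_force: 52.4
```

Emit:
drive_tool(rows=[[[0, 0.003, 0], 0, -1], [[0, 0.003, 0], 0, -1]])

```text
t: 14.0
tcp_pos: [0.5756, -0.1131, 0.0794]
eef_rot: [0.001, 1.0, -0.002, 0.001]
ft_force: [-1.5, -5.9, 6.4]
opening: 0.0109
grip_force: 53.0
```

Emit:
drive_tool(rows=[[[0, 0.003, 0], 0, -1], [[0, 0.003, 0], 0, -1]])

```text
t: 14.25
tcp_pos: [0.5756, -0.1092, 0.0794]
eef_rot: [0.0, 1.0, -0.001, 0.001]
ft_force: [-2.6, -1.0, 6.7]
opening: 0.0113
grip_force: 53.2
```

Emit:
drive_tool(rows=[[[0, 0.003, 0], 0, -1], [[0, 0.003, 0], 0, -1]])

```text
t: 14.5
tcp_pos: [0.5756, -0.1061, 0.0793]
eef_rot: [-0.0, 1.0, -0.0, 0.001]
ft_force: [-1.1, 2.6, 8.5]
opening: 0.011
grip_force: 53.3
```

Emit:
drive_tool(rows=[[[0, 0.003, 0], 0, -1], [[0, 0.003, 0], 0, -1]])

```text
t: 14.75
tcp_pos: [0.5756, -0.1033, 0.0793]
eef_rot: [-0.0, 1.0, -0.0, 0.001]
ft_force: [-1.4, 3.7, 7.9]
opening: 0.0112
grip_force: 53.4
```

```bash
python3 - <<'E'
from h import *
import pickle
p=pickle.load(open("w2.pkl","rb"))
for z in (.012,.02): print([onz(p,(u,256),z)[1].round(4) for u in (457.5,471.5,519.5,534.5)])
for z in (.216,): print(onz(p,(258,263),z)[1],onz(p,(371,263),z)[1])
p=imaging.get_image("wrist");save(p,"w8.png");print(monitor.get_obs()["tcp_pos"])
for z in (.012,): print(pix(p,[[.597,.0126,z],[.597,.0876,z]]))
q=imaging.get_image("side");save(q,"s8.png")
a=cv2.imread("pics/w8.png");b=cv2.imread("pics/s8.png")[180:330,260:400]
cv2.imwrite("pics/m8.png",np.hstack([cv2.resize(a[100:460,240:640],(440,396)),cv2.resize(b,(360,396),interpolation=cv2.INTER_CUBIC)]))
E
```

```text
[np.float64(0.0037), np.float64(0.0207), np.float64(0.0786), np.float64(0.0966)]
[np.float64(0.0004), np.float64(0.017), np.float64(0.0737), np.float64(0.0913)]
-0.20040800900980138 -0.13334537650395722
[ 0.57556438 -0.10316126  0.07932175]
[[493.22119315 286.5385592 ]
 [607.46073222 286.99193898]]
```

Emit:
drive_tool(rows=[[[0, 0.002, 0], 0, -1], [[0, 0.002, 0], 0, -1]])

```text
t: 15.1
tcp_pos: [0.5756, -0.1022, 0.0793]
eef_rot: [-0.0, 1.0, -0.001, 0.001]
ft_force: [-2.0, 0.5, 7.9]
opening: 0.0113
grip_force: 53.3
```

Emit:
drive_tool(rows=[[[0, 0.002, 0], 0, -1], [[0, 0.002, 0], 0, -1]])

```text
t: 15.35
tcp_pos: [0.5756, -0.1011, 0.0793]
eef_rot: [0.0, 1.0, -0.001, 0.001]
ft_force: [-3.0, -2.5, 6.2]
opening: 0.0113
grip_force: 53.2
```

Emit:
drive_tool(rows=[[[0, 0.002, 0], 0, -1], [[0, 0.002, 0], 0, -1]])

```text
t: 15.6
tcp_pos: [0.5756, -0.1005, 0.0793]
eef_rot: [0.0, 1.0, -0.002, 0.001]
ft_force: [-2.5, -8.3, 5.8]
opening: 0.0112
grip_force: 53.0
```

Emit:
drive_tool(rows=[[[0, -0.004, 0], 0, -1], [[0, -0.004, 0], 0, -1]])

```text
t: 15.85
tcp_pos: [0.5756, -0.1021, 0.0793]
eef_rot: [-0.0, 1.0, -0.0, 0.001]
ft_force: [-3.2, 0.6, 8.3]
opening: 0.0109
grip_force: 53.3
```

Emit:
drive_tool(rows=[[[0, 0, 0], 0, 0.1], [[0, 0, 0], 0, 0.1], [[0, 0, 0], 0, 0.1], [[0, 0, 0], 0, 0.1]])

```text
t: 16.35
tcp_pos: [0.5746, -0.1015, 0.0773]
eef_rot: [-0.0, 1.0, 0.0, -0.0]
ft_force: [-0.1, 0.7, 0.1]
opening: 0.047
grip_force: 0.0
```

Emit:
drive_tool(rows=[[[0, 0, 0.03], 0, 0.1], [[0, 0, 0.08], 0, 0.1], [[0, 0, 0.13], 0, 0.1], [[-0.02, 0, 0.15], 0, 0.1], [[-0.04, -0.02, 0.15], 0, 0.1]])

```text
t: 16.98
tcp_pos: [0.5432, -0.1174, 0.1994]
eef_rot: [-0.001, 1.0, -0.0, 0.001]
ft_force: [-0.9, -1.0, -0.4]
opening: 0.0472
grip_force: 0.0
```

```bash
python3 - <<'E'
from h import *
import pickle
p=imaging.get_image("wrist");save(p,"w9.png");pickle.dump(p,open("w9.pkl","wb"))
o=monitor.get_obs();print(o["t"],o["tcp_pos"],o["opening"])
for y in (-.103,-.100): print(pix(p,[[.556,y,.108],[.636,y,.108]]))
print(pix(p,[[.597,.0126,.012],[.55,.0096,.183]]))
E
```

```text
17.025 [ 0.54144899 -0.11918851  0.19846828] 0.04700482279759987
[[339.9544422  261.35598206]
 [338.04342733 354.80883738]]
[[344.05935218 261.36697369]
 [341.79042396 354.82078161]]
[[446.36162922 265.43305273]
 [567.87845346 303.72691096]]
```

View pics/w9.png

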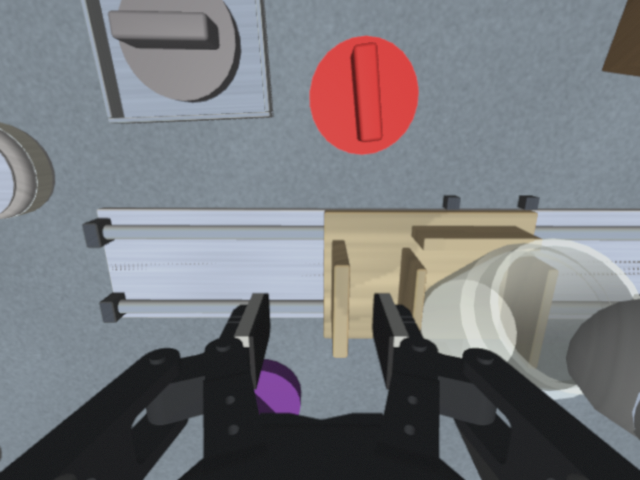

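The tab is at column 341 (y ≈ -0.102), which matches the notch I felt and the one in the picture. The cap is flat in the tray and the gripper is clear, so I'll hand in.

```bash
python3 -c "
from rig import robot
print(robot.hand_in())"
```

```text
the job is handed in; nothing more can be done
None
```

I've handed the job in: the grey cap lies flat in the tray with its handle up, and the carrier rests in the next notch under the spout, to within about 2–3 mm by camera and force feel; the judge's verdict was not shown.

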